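Fill a checking tray with brass plugs and level it off

ROBOT

A 6-joint arm with a two-finger parallel gripper is mounted at the origin on the work surface. World frame = base frame: x ahead of the robot, y to its left, z up, the work surface at z = 0. Lengths are in m, angles in rad, forces in N, time in s.
With the tool pointing down it reaches from about 0.275 to 0.825 m from the base axis. Payload 4.9 kg.
Tool frame: the origin (TCP) lies midway between the tips of the shut fingers; the grasp point (between the pads) lies 19 mm behind it (bot.grip_depth is the distance from the TCP to the grasp point, in m); z points along the fingers, y is the line along which they close (so a half turn about z gives the same grasp; the last joint's range is limited). The gripper opens to 85 mm and grips with 20 to 120 N. Pads are 22 mm wide; open, the fingers measure 114 mm over their backs; the gripper's body (76 mm by 85 mm) begins 54 mm behind the grasp point. The pads swing forward as they close: fully open they stand 13 mm farther back than shut.
Start: joints at [-1.279, 0.326, -0.193, 1.052, 0, 1.437], TCP at [0.227, -0.501, 0.231] pointing down, gripper open.
Joint ranges: [-2.65, 2.65], [-0.97, 1.79], [-1.3, 1.35], [-1.93, 2.1], [-1.47, 1.37], [-3.14, 3.14]. Speed limits (rad/s): [2.57, 2.57, 3.14, 3.14, 3.14, 3.14].

INTERFACE

Orientations are given as a unit quaternion [w, x, y, z].
In Python, from cell import bot gives the robot as it stands. Calls block until the motion is done:
- bot.move_pose(position, orientation): joint-space move of the TCP to a pose.
- bot.move_linear(position, speed=0.15, rotation=None, until_force=None): straight line of the TCP; rotation=None keeps the orientation; speed is the mean speed in m/s. With until_force (N) it stops when the force on the tool has changed by that much, and returns True; else False.
- bot.goto_joints(angles): joint-space move.
- bot.set_gripper(opening, grasp_force=None): opening from 0.0 (shut) to 1.0 (fully open); grasp_force is the grip in N (None keeps the last); returns when the fingers have stopped.
- bot.wait(seconds).
- bot.solve_ik(position, orientation): joint angles nearest the present ones, or None.
- bot.camera(name): name is "scene" or "top" or "wrist"; returns the picture (420x560x3 uint8, red, green, blue); there is no depth.
- bot.calibration(name): a dict with "mtx" (3x3 intrinsics, pixels), "extrinsics" (4x4, takes a point from world to camera coordinates); the wrist camera has in their place "hand_eye" (4x4, takes a point from camera to tool coordinates, whose origin is the TCP and whose axes are the flange's). Camera axes: x right, y down, z forward; pixel columns grow to the right and rows downward; lengths in m; the calibration is good to about 2 mm. A picture is of the moment at which its call begins: read the wrist's pose just before it. calibration takes no time and is no camera call.
A pose or a line that the arm cannot do raises bot.PlanningError and nothing moves.
- bot.close_job(): hands the job in; it is judged then, once.
Trained networks look in the newest picture that a camera, given by its name, has taken for a name from the list of things; names that differ only in an ending like _2 or _b are one class to them, and where a whole thing is asked for, a point or a joint stands for the part that bears it (a point fixed in the world has none). Each returns a list of dicts, best first, with "confidence" (0 to 1); they miss things now and then, are a little off and sometimes report something else, mostly with a low value. They report only what shows in the picture. A call takes as long as a camera call.
- bot.search_frame(camera, thing): "bbox" ([left, top, width, height] in pixels, round what is visible of it).
Readings, each from a call of its own:
- bot.read_clock(): time.
- bot.read_joint_positions(): joint angles.
- bot.read_joint_vel(): joint speeds.
- bot.read_joint_efforts(): joint torques, N m.
- bot.read_position(): TCP position.
- bot.read_tool_rot(): TCP orientation.
- bot.read_ft_force(): force on the tool from outside, world axes, zero at the start.
- bot.read_moment(): the same for the moment, N m.
- bot.read_gripper_width(): opening from 0.0 (shut) to 1.0 (fully open).
- bot.read_finger_force(): force on a finger pad.
Only numpy, scipy, OpenCV 4.12 (cv2) and the standard library are available. Lean on these libraries where they do the work, as an engineer would, in place of code of your own. Each camera call takes 0.05 s, during which the arm holds its last target. There are 200 camera calls.

TASK

On this inspection bench, use the metal scoop to move every brass plug from the red bin into the aluminium tray, without touching the plugs with the fingers. Then take the sprung levelling bar by its handle, press it lightly on both tray rims so that its foot gives a little, and draw it slowly along the whole tray, from the end with the small lug to the plain end, so that no plug stands above the rim. Leave the plugs in the tray, stand the scoop and the bar upright back on the black rubber mat, and leave the ring gauge and the caliper alone.

Things in the scene. Friction and masses are not known exactly. Their poses are not given: they have to be found in the camera images.
- bin: fixed open red plastic bin holding the plugs, walls and floor 4 mm thick, 42 mm high, 126 mm wide (y; inside 118 mm). Origin on its underside, midway across. Floor flat from x = -92 mm to the upright back wall's inner face at x = +96 mm; at x = -92 mm the front wall begins and slopes up and outwards at 50 degrees from level, to x = -126 mm. At the start its half towards +x is empty
- tray: fixed open aluminium tray, outside 140 x 90 x 30 mm (x, y, z), walls and floor 5 mm thick (inside 130 x 80 mm, 25 mm deep); origin at the centre of its underside, x along its length; the rim is at z = 30 mm. A flat lug, 26 x 30 x 8 mm high, sticks out at the foot of its -x end; the +x end is plain
- mat: fixed black rubber mat, 200 x 180 mm (x, y), 4 mm thick, on which scoop and bar stand; origin at the centre of its underside
- scoop: loose steel scoop, 0.18 kg, standing flat; origin at the centre of its underside. Open front lip at x = -46 mm, back at x = +46 mm; floor 62 mm wide (y), 2 mm thick; side walls 3 mm thick, 24 mm high, from x = -36 mm back; back wall 30 mm high. Handle: upright black tab centred at x = 40 mm, 12 mm thick (x; grip across this), 36 mm wide (y), z = 30 to 110 mm
- bar: loose levelling bar, 0.24 kg, standing on its foot; origin at the centre of the foot's underside while not pressed in. Foot: steel plate 40 x 110 x 8 mm (x, y, z), sprung under a 34 x 70 mm block (z = 20 to 32 mm). Handle: upright black tab, centred, 12 mm thick (x; grip across this), 36 mm wide (y), z = 32 to 92 mm. In use its x, either way, lies along the tray
- foot (a joint): how far the bar's sprung foot is pushed in towards the handle, 0 to 0.011 m (hard stop); about 3 N start it moving and 350 N/m more; 0.002 to 0.009 is light pressure
- ring_gauge: steel ring gauge, 68 mm outside diameter, 24 mm high, a bystander; origin at the centre of its underside
- caliper: digital caliper lying flat, 200 mm long, 13 mm high, a bystander; origin at the centre of its underside
- plug0: brass plug: drum of diameter 20 mm, 16 mm high, 4.5 mm 45-degree chamfers on both rims, polished (friction about 0.3), 35 g; origin at its centre, z along its axis. It starts standing on the bin floor in the half towards the bin's -x end. Only 3 to 6 of the six plugs are present in a run (absent ones read None)
- plug1: brass plug: drum of diameter 20 mm, 16 mm high, 4.5 mm 45-degree chamfers on both rims, polished (friction about 0.3), 35 g; origin at its centre, z along its axis. It starts standing on the bin floor in the half towards the bin's -x end. Only 3 to 6 of the six plugs are present in a run (absent ones read None)
- plug2: brass plug: drum of diameter 20 mm, 16 mm high, 4.5 mm 45-degree chamfers on both rims, polished (friction about 0.3), 35 g; origin at its centre, z along its axis. It starts standing on the bin floor in the half towards the bin's -x end. Only 3 to 6 of the six plugs are present in a run (absent ones read None)
- plug3: brass plug: drum of diameter 20 mm, 16 mm high, 4.5 mm 45-degree chamfers on both rims, polished (friction about 0.3), 35 g; origin at its centre, z along its axis. It starts standing on the bin floor in the half towards the bin's -x end. Only 3 to 6 of the six plugs are present in a run (absent ones read None)
- plug4: brass plug: drum of diameter 20 mm, 16 mm high, 4.5 mm 45-degree chamfers on both rims, polished (friction about 0.3), 35 g; origin at its centre, z along its axis. It starts standing on the bin floor in the half towards the bin's -x end. Only 3 to 6 of the six plugs are present in a run (absent ones read None)
- plug5: brass plug: drum of diameter 20 mm, 16 mm high, 4.5 mm 45-degree chamfers on both rims, polished (friction about 0.3), 35 g; origin at its centre, z along its axis. It starts standing on the bin floor in the half towards the bin's -x end. Only 3 to 6 of the six plugs are present in a run (absent ones read None)

How it is judged:
By the outcome, as a careful person would: the job done as asked, in the order asked, and still so for the second after the job is handed in, with the robot touching nothing.
Of plug0, plug1, plug2, plug3, plug4, plug5 only 3 to 6 are there at a start; the rules pass over those that are not, and their reading is None.
At some moment in a run one of scoop, bar may be knocked a few centimetres aside while the robot is not near it.
It also fails if it takes over 210 s, if anything falls off the work surface, if the arm or the gripper's body presses on something with over 40 N, if the wrist force passes 120 N, or if a joint passes its speed limit or range.

## Working session

There is one attempt and no reset: what is moved stays moved. The work goes in short steps, each a Python script; the robot and the scene stay as the last script left them, time stands still between calls to the robot, and variables do not carry over. Pictures are saved under pics/ and viewed, at most 14 in all, crops included, and the job is handed in when it is done.

```bash
ls; mkdir -p pics
python3 - <<'E'
from cell import bot
import cv2,numpy as np
for c in("top","scene"):
    im=bot.camera(c); cv2.imwrite(f"pics/{c}0.png",im[:,:,::-1])
    k=bot.calibration(c); print(c,np.round(k["mtx"],1).tolist(),np.round(k["extrinsics"],4).tolist())
    for t in("bin","tray","mat","scoop","bar","foot","ring_gauge","caliper","plug0"):
        print(t,[(np.round(d["bbox"]).tolist(),round(d["confidence"],2)) for d in bot.search_frame(c,t)][:7])
print(bot.calibration("wrist"),bot.read_clock(),bot.read_tool_rot(),bot.grip_depth)
E
```

```text
pics
top [[381.6, 0.0, 276.9], [0.0, 381.6, 203.8], [0.0, 0.0, 1.0]] [[-0.0156, -0.9997, -0.0162, 0.0104], [-0.9941, 0.0172, -0.1069, 0.6502], [0.1072, 0.0144, -0.9941, 0.7005], [0.0, 0.0, 0.0, 1.0]]
bin [([107.0, 184.0, 88.0, 133.0], 0.56)]
tray [([389.0, 215.0, 61.0, 88.0], 0.69)]
mat [([231.0, 192.0, 92.0, 99.0], 0.78)]
scoop []
bar [([219.0, 248.0, 59.0, 22.0], 0.91)]
foot [([217.0, 245.0, 59.0, 24.0], 0.74)]
ring_gauge [([174.0, 133.0, 32.0, 36.0], 0.68), ([135.0, 265.0, 7.0, 8.0], 0.2)]
caliper [([289.0, 118.0, 101.0, 41.0], 0.81)]
plug0 [([170.0, 274.0, 6.0, 7.0], 0.64), ([134.0, 261.0, 9.0, 13.0], 0.46), ([133.0, 252.0, 10.0, 8.0], 0.39)]
scene [[447.0, 0.0, 284.8], [0.0, 447.0, 212.4], [0.0, 0.0, 1.0]] [[-0.001, 1.0, -0.004, 0.0186], [0.5674, -0.0027, -0.8234, -0.3187], [-0.8234, -0.0031, -0.5674, 1.4901], [0.0, 0.0, 0.0, 1.0]]
bin [([360.0, 175.0, 92.0, 71.0], 0.79)]
tray [([142.0, 185.0, 64.0, 46.0], 0.81)]
mat [([250.0, 193.0, 88.0, 55.0], 0.8)]
scoop [([260.0, 177.0, 26.0, 47.0], 0.92), ([294.0, 202.0, 49.0, 12.0], 0.41)]
bar [([294.0, 173.0, 51.0, 42.0], 0.85)]
foot [([
[... 164 characters left out ...]
ug0 [([408.0, 191.0, 5.0, 8.0], 0.6), ([409.0, 203.0, 8.0, 10.0], 0.47), ([408.0, 194.0, 6.0, 8.0], 0.38)]
{'mtx': array([[313.07650716,   0.        , 277.532411  ],
       [  0.        , 313.07650716, 208.21742202],
       [  0.        ,   0.        ,   1.        ]]), 'hand_eye': array([[ 5.06560824e-04, -9.60080362e-01, -2.79723866e-01,
         7.16651201e-02],
       [ 9.99999870e-01,  4.69831554e-04,  1.98355295e-04,
        -2.24439025e-04],
       [-5.90139248e-05, -2.79723930e-01,  9.60080475e-01,
        -1.42330670e-01],
       [ 0.00000000e+00,  0.00000000e+00,  0.00000000e+00,
         1.00000000e+00]])} 1.0 [ 8.59278933e-07  9.77423183e-01  2.11291079e-01 -1.93380949e-05] 0.0187
```

Run:
```python
import cv2
a=cv2.imread("pics/top0.png")[110:330,90:470]
cv2.imwrite("pics/top0c.png",cv2.resize(a,None,fx=2.1,fy=2.1,interpolation=cv2.INTER_CUBIC))
a=cv2.imread("pics/scene0.png")[160:310,130:470]
cv2.imwrite("pics/scene0c.png",cv2.resize(a,None,fx=2.3,fy=2.3,interpolation=cv2.INTER_CUBIC))
```

```text
(no output)
```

View pics/top0c.png

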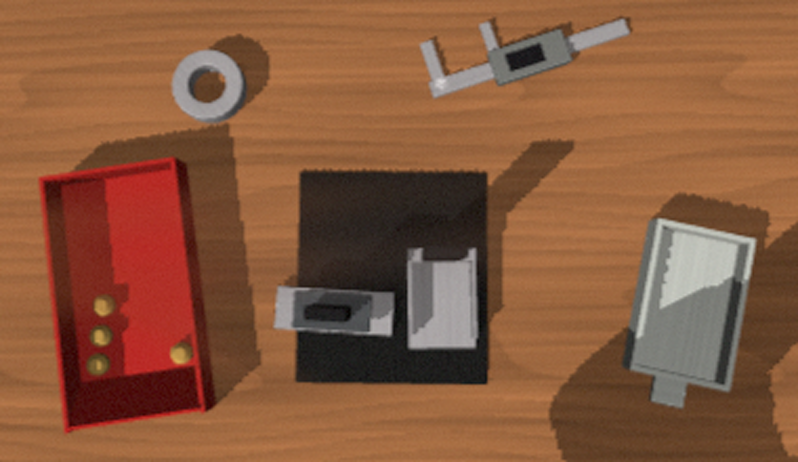

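View pics/scene0c.png

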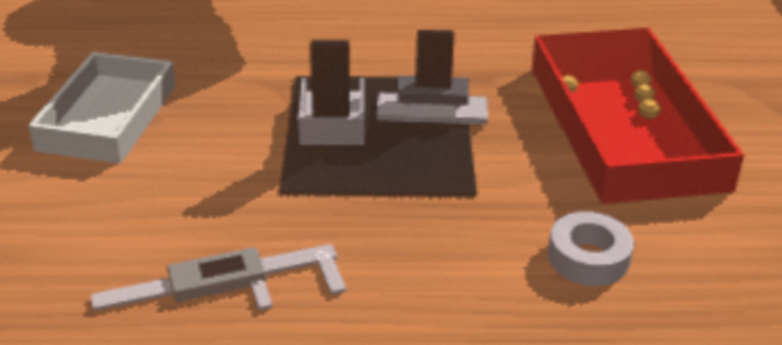

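The top view shows four plugs in the bin: three near its left wall and one near the right. The sloped wall faces the robot (image bottom). The scoop's lip also faces the robot, and so does the tray's lug at crop pixel (670,390). Next I'll get rough poses and take wrist-camera views.

```bash
cat > h.py <<'E'
from cell import bot
import cv2,numpy as np
from scipy.spatial.transform import Rotation as R
def quat(r): q=r.as_quat(); return [q[3],q[0],q[1],q[2]]
def frompose(p,q):
    T=np.eye(4);T[:3,:3]=R.from_quat([q[1],q[2],q[3],q[0]]).as_matrix();T[:3,3]=p;return T
def cam(name):
    """K, world->camera for a picture taken now"""
    k=bot.calibration(name)
    if name=="wrist": return k["mtx"],np.linalg.inv(frompose(bot.read_position(),bot.read_tool_rot())@k["hand_eye"])
    return k["mtx"],k["extrinsics"]
def unproj(K,E,uv,z):
    d=E[:3,:3].T@np.linalg.inv(K)@np.array([uv[0],uv[1],1.]); c=-E[:3,:3].T@E[:3,3]
    return (c+d*(z-c[2])/d[2])[:2]
def proj(K,E,P):
    q=(K@(E[:3,:3]@np.atleast_2d(P).T+E[:3,3:])).T; return q[:,:2]/q[:,2:]
def pose2(x,y,z,yaw,pitch=0):
    """object pose; pitch>0 raises the -x end (lip up) """
    T=np.eye(4);T[:3,:3]=(R.from_euler('z',yaw)*R.from_euler('y',pitch)).as_matrix();T[:3,3]=[x,y,z];return T
def grasp(h):
    """tool in object: z down, closing (tool y) along object x, grasp point at height h"""
    T=np.eye(4);T[:3,:3]=np.array([[0,1,0],[1,0,0],[0,0,-1.]]).T;T[2,3]=h-bot.grip_depth;return T
E
python3 - <<'E'
from h import *
K,E=cam("top")
f=lambda u,v,z:np.round(unproj(K,E,(u/2.1+90,v/2.1+110),z),4)
print("bin",[f(*p,.042) for p in((41,180),(178,160),(210,410),(67,430))])
print("tray",[f(*p,.030) for p in((660,218),(755,240),(733,390),(628,372))])
print("mat",[f(*p,.004) for p in((300,171),(487,172),(488,383),(296,381))])
print("plugs",[f(*p,.02) for p in((105,305),(100,336),(97,364),(180,352))])
print("scoop lip",[f(*p,.006) for p in((408,348),(478,348))],"bar tab",f(327,312,.096))
# views from above
for n,(x,y) in dict(bin=(.45,.215),mat=(.45,0.01),tray=(.45,-.25)).items():
  for z in(.40,.36,.32,.28):
    s=[bot.solve_ik([x,y,z],quat(R.from_matrix(np.c_[d[0],d[1],[0,0,-1]]))) is not None for d in(([0,1,0],[1,0,0]),([1,0,0],[0,-1,0]))]
    print(n,z,s)
E
```

```text
bin [array([0.6707, 0.3219]), array([0.687 , 0.1959]), array([0.4623, 0.1645]), array([0.4466, 0.2916])]
tray [array([ 0.6271, -0.245 ]), array([ 0.6056, -0.3302]), array([ 0.4718, -0.3021]), array([ 0.4889, -0.2093])]
mat [array([0.6802, 0.0888]), array([ 0.676 , -0.0907]), array([ 0.4777, -0.086 ]), array([0.482 , 0.0932])]
plugs [array([0.5556, 0.2685]), array([0.5272, 0.2725]), array([0.5018, 0.2746]), array([0.5116, 0.198 ])]
scoop lip [array([ 0.5111, -0.0121]), array([ 0.5102, -0.0774])] bar tab [0.5486 0.0547]
bin 0.4 [True, True]
bin 0.36 [True, True]
bin 0.32 [True, True]
bin 0.28 [True, True]
mat 0.4 [True, True]
mat 0.36 [True, True]
mat 0.32 [True, True]
mat 0.28 [True, True]
tray 0.4 [True, True]
tray 0.36 [True, True]
tray 0.32 [True, True]
tray 0.28 [True, True]
```

```bash
cat >> h.py <<'E'
DOWN=R.from_matrix(np.array([[1,0,0],[0,-1,0],[0,0,-1.]]))
DN90=R.from_matrix(np.array([[0,1,0],[1,0,0],[0,0,-1.]]))
E
python3 - <<'E'
from h import *
import pickle
V={}
for n,p in dict(tray=(.5,-.26,.28),mat=(.5,0.0,.28),bin=(.5,.23,.28)).items():
    bot.move_pose(p,quat(DOWN)); K,E=cam("wrist"); im=bot.camera("wrist")
    V[n]=(K,E,im); cv2.imwrite(f"pics/w_{n}.png",im[:,:,::-1])
    for t in("plug0","bin","tray","scoop","bar"):
        print(n,t,[(np.round(d["bbox"],1).tolist(),round(d["confidence"],2)) for d in bot.search_frame("wrist",t)][:7])
pickle.dump(V,open("v.pkl","wb")); print(bot.read_clock())
a=np.vstack([V["bin"][2][:, :],V["mat"][2]]);cv2.imwrite("pics/w_both.png",cv2.resize(np.hstack([V["bin"][2],V["tray"][2]]),(800,300))[:,:,::-1])
E
```

```text
tray plug0 []
tray bin [([0.2, 20.9, 150.1, 167.3], 0.25)]
tray tray [([237.6, 67.1, 98.8, 141.5], 0.6)]
tray scoop [([22.0, 80.6, 114.8, 83.4], 0.78)]
tray bar [([2.6, 119.0, 71.8, 35.4], 0.68)]
mat plug0 [([57.6, 165.8, 18.6, 14.2], 0.78), ([116.3, 159.0, 11.8, 14.5], 0.7), ([52.8, 123.3, 20.3, 16.3], 0.58), ([57.1, 144.8, 15.6, 14.9], 0.51)]
mat bin [([0.5, 0.7, 156.4, 220.6], 0.66)]
mat tray [([432.6, 66.4, 122.1, 142.9], 0.7)]
mat scoop [([286.6, 80.8, 54.5, 80.9], 0.8)]
mat bar [([190.7, 120.5, 81.2, 34.6], 0.9)]
bin plug0 [([233.4, 164.2, 16.0, 15.7], 0.7), ([235.5, 124.7, 15.4, 12.5], 0.55), ([291.8, 157.5, 16.4, 15.9], 0.55), ([233.1, 144.5, 16.7, 17.3], 0.44)]
bin bin [([189.5, 0.8, 136.2, 219.4], 0.56)]
bin tray []
bin scoop [([458.2, 80.8, 101.8, 84.0], 0.9)]
bin bar [([367.9, 121.1, 93.2, 32.2], 0.94), ([294.0, 156.9, 13.2, 12.5], 0.69)]
9.0917
```

View pics/w_both.png

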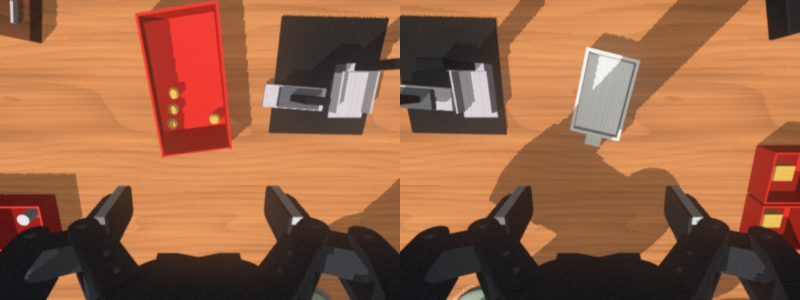

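View pics/w_mat.png

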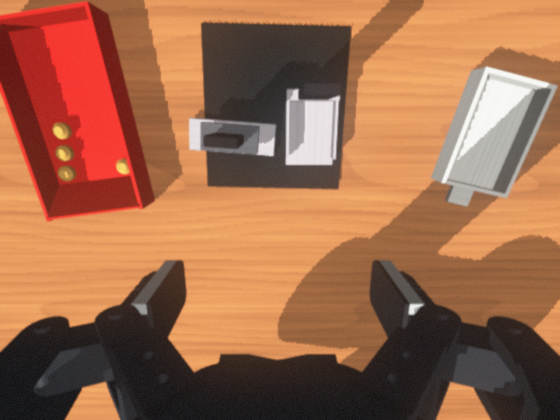

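The four plugs show clearly in the mat view at about (61,131), (64,153), (66,173) and (123,167). The scoop lip is at about (310,165) and the bar handle at (223,140). I'll fit the model silhouettes for poses.

```bash
cat >> h.py <<'E'
from scipy.optimize import minimize
def box(x0,x1,y0,y1,z0,z1): return np.array([[x,y,z] for x in(x0,x1) for y in(y0,y1) for z in(z0,z1)])/1000
BIN=[np.array([[x,y,z] for y in(-63,63) for x,z in((-92,0),(100,0),(-126,42),(100,42))])/1000]
TRAY=[box(-70,70,-45,45,0,30),box(-96,-70,-15,15,0,8)]
SCOOP=[box(-46,46,-31,31,0,2),box(-36,46,-31,-28,0,24),box(-36,46,28,31,0,24),box(43,46,-31,31,0,30)]
BAR=[box(-20,20,-55,55,0,8),box(-17,17,-35,35,20,32)]
STAB=box(34,46,-18,18,30,110); BTAB=box(-6,6,-18,18,32,92)
def render(parts,minus,K,E,p,z,s=3):
    T=pose2(p[0],p[1],z,p[2]); m=np.zeros((420*s,560*s),np.uint8)
    for P,c in [(q,1) for q in parts]+[(q,0) for q in minus]:
        uv=(proj(K,E,P@T[:3,:3].T+T[:3,3])+.5)*s
        cv2.fillConvexPoly(m,cv2.convexHull(np.round(uv).astype(np.int32)),c)
    return m
def segment(im,kind):
    h=cv2.cvtColor(im,cv2.COLOR_RGB2HSV).astype(int);H,S,V=h[...,0],h[...,1],h[...,2]
    if kind=="red": m=(((H<5)|(H>172))&(S>150))|((H>15)&(H<40)&(S>80)&False)
    else: m=(S<70)&(V>75)
    return m.astype(np.uint8)
def fit(parts,minus,views,p0,z,kind,s=3):
    ms=[]
    for K,E,im in views:
        w=cv2.dilate(render(parts,minus,K,E,p0,z,1),np.ones((25,25)))
        m=segment(im,kind)*w; m=cv2.morphologyEx(m,cv2.MORPH_CLOSE,np.ones((9,9)) if kind=="red" else np.ones((3,3)))
        ms.append(cv2.resize(m,None,fx=s,fy=s,interpolation=cv2.INTER_NEAREST))
    def cost(d):
        p=np.array(p0)+d*[.01,.01,.1]; c=0
        for (K,E,_),m in zip(views,ms):
            r=render(parts,minus,K,E,p,z,s); c+=1-(r&m).sum()/max(1,(r|m).sum())
        return c/len(views)
    r=minimize(cost,np.zeros(3),method="Nelder-Mead",options=dict(initial_simplex=np.vstack([[-.5]*3,np.eye(3)*1.2-.4]),xatol=.01,fatol=1e-4))
    return np.array(p0)+r.x*[.01,.01,.1],r.fun
E
python3 - <<'E'
from h import *
import pickle
V=pickle.load(open("v.pkl","rb")); top=cam("top")+(cv2.imread("pics/top0.png")[:,:,::-1].copy(),)
V["top"]=top
def go(n,parts,minus,p0,z,kind,views):
    for v in views: 
        p,c=fit(parts,minus,[V[v]],p0,z,kind); print(n,v,np.round(p,4),round(c,3))
    if len(views)>1: p,c=fit(parts,minus,[V[v] for v in views],p0,z,kind); print(n,"all",np.round(p,4),round(c,3))
    return p
P={}
P["bin"]=go("bin",BIN,[],(.58,.246,-.13+.0),0,"red",["bin","top"])
P["tray"]=go("tray",TRAY,[],(.55,-.272,-.19+.0),0,"gray",["tray","mat","top"])
P["scoop"]=go("scoop",SCOOP,[STAB],(.556,-.044,0.),.004,"gray",["mat"])
P["bar"]=go("bar",BAR,[BTAB],(.555,.05,0.),.004,"gray",["mat","bin"])
P["bin"]=P["bin"]
K,E,im=V["mat"]; im=im[:,:,::-1].copy(); im=cv2.resize(im,None,fx=1.4,fy=1.4)
for n,parts,z in(("bin",BIN,0),("tray",TRAY,0),("scoop",SCOOP+[STAB],.004),("bar",BAR+[BTAB],.004)):
    T=pose2(P[n][0],P[n][1],z,P[n][2])
    for Q in parts:
        h=cv2.convexHull(np.round((proj(K,E,Q@T[:3,:3].T+T[:3,3])+.5)*1.4).astype(np.int32)); cv2.polylines(im,[h],True,(255,255,0),1)
cv2.imwrite("pics/fit.png",im[:330]); pickle.dump(P,open("p.pkl","wb"))
Kb,Eb,_=V["bin"]
for b in((233.4,164.2,16,15.7),(235.5,124.7,15.4,12.5),(291.8,157.5,16.4,15.9),(233.1,144.5,16.7,17.3)):
    w=unproj(Kb,Eb,(b[0]+b[2]/2,b[1]+b[3]/2),.012); c,s=np.cos(P["bin"][2]),np.sin(P["bin"][2]); d=w-P["bin"][:2]
    print("plug in bin",np.round([c*d[0]+s*d[1],-s*d[0]+c*d[1]],4))
E
```

```text
bin bin [0.5821 0.2508 0.1352] 0.077
bin top [0.5812 0.2498 0.1391] 0.043
bin all [0.5825 0.2502 0.1363] 0.06
tray tray [ 0.5502 -0.2689 -0.2314] 0.013
tray mat [ 0.5504 -0.269  -0.225 ] 0.016
tray top [ 0.55   -0.2709 -0.2289] 0.087
tray all [ 0.5504 -0.2691 -0.2276] 0.047
scoop mat [ 0.5586 -0.0418 -0.0262] 0.296
bar mat [ 0.548   0.0581 -0.0799] 0.295
bar bin [ 0.5482  0.057  -0.0921] 0.318
bar all [ 0.5483  0.0575 -0.0856] 0.305
plug in bin [-0.0763  0.0387]
plug in bin [-0.0246  0.0276]
plug in bin [-0.0781 -0.039 ]
plug in bin [-0.0519  0.0345]
```

View pics/fit.png

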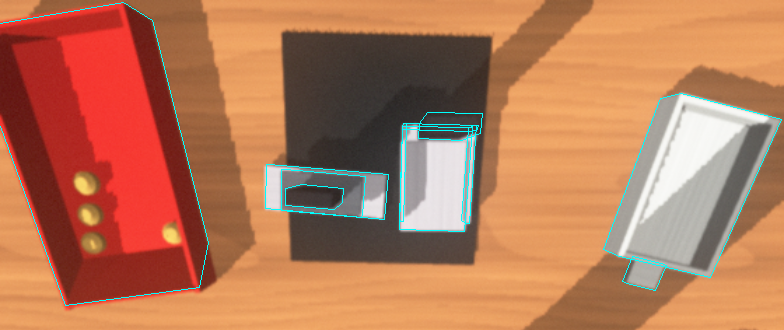

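```bash
cat >> h.py <<'E'
import pickle,os
HS=.092
def SG(flip=0,h=HS,x=.04):
    G=grasp(h);G[0,3]=x
    if flip: G[:3,:3]=G[:3,:3]@np.diag([-1,-1,1])
    return G
def liptool(frame,lip,pitch,G,dyaw=0.):
    """tool pose: scoop lip at lip (in frame x,y,yaw), pitch deg"""
    F=pose2(frame[0],frame[1],0,frame[2]); S=pose2(0,0,0,dyaw,np.radians(pitch)); S[:3,3]=np.array(lip)-S[:3,:3]@[-.046,0,0]
    T=F@S@G; return T[:3,3],quat(R.from_matrix(T[:3,:3]))
def frame(n): return pickle.load(open("p.pkl","rb"))[n]
def objtool(p,z,G):
    T=pose2(p[0],p[1],z,p[2])@G; return T[:3,3],quat(R.from_matrix(T[:3,:3]))
E
python3 - <<'E'
from h import *
b,t,s=frame("bin"),frame("tray"),frame("scoop")
for fl in(0,1):
    G=SG(fl); L=[objtool(s,.004,G),objtool(s,.15,G)]
    for y in(.023,-.023): L+=[liptool(b,(-.002,y,.1),-6,G),liptool(b,(-.002,y,.004),-6,G),liptool(b,(-.092,y,.004),-6,G),liptool(b,(-.122,y,.04),20,G),liptool(b,(-.122,y,.1),30,G)]
    L+=[liptool(t,(-.01,0,.12),15,G),liptool(t,(-.01,0,.03),-15,G),liptool(t,(-.01,0,.03),-30,G),liptool(t,(-.01,0,.03),-50,G)]
    for p,q in L:
        j=bot.solve_ik(p,q); print(fl,np.round(p,3),None if j is None else np.round(j,2))
E
```

```text
0 [ 0.599 -0.043  0.077] [-0.19  0.56 -0.26  0.76  0.    1.4 ]
0 [ 0.599 -0.043  0.223] [-0.19  0.42 -0.07  1.08  0.    1.4 ]
0 [0.655 0.283 0.182] [ 0.31  0.59  0.08  0.97 -0.02  1.75]
0 [0.655 0.283 0.086] [ 0.31  0.66 -0.03  0.77 -0.02  1.75]
0 [0.565 0.271 0.086] [ 0.34  0.52 -0.29  0.65 -0.02  1.77]
0 [0.563 0.271 0.079] [0.3  0.86 0.28 1.33 0.06 1.73]
0 [0.569 0.271 0.12 ] [0.29 1.02 0.62 1.7  0.08 1.7 ]
0 [0.661 0.238 0.182] [ 0.25  0.56  0.05  0.95 -0.01  1.68]
0 [0.661 0.238 0.086] [ 0.25  0.64 -0.07  0.75 -0.01  1.68]
0 [0.572 0.225 0.086] [ 0.26  0.5  -0.33  0.63 -0.01  1.7 ]
0 [0.57  0.225 0.079] [0.24 0.84 0.24 1.31 0.03 1.67]
0 [0.575 0.226 0.12 ] [0.23 0.99 0.57 1.67 0.05 1.65]
0 [ 0.64  -0.29   0.169] [-0.5   0.9   0.62  1.54 -0.07  1.31]
0 [ 0.603 -0.281  0.123] [-0.59  0.45 -0.34  0.53  0.09  1.22]
0 [ 0.578 -0.275  0.136] [-0.66  0.3  -0.68  0.11  0.21  1.19]
0 [ 0.54  -0.267  0.143] [-0.79  0.28 -1.09 -0.59  0.42  1.18]
1 [ 0.599 -0.043  0.077] [-0.19  0.56 -0.26  0.76  0.   -1.74]
1 [ 0.599 -0.043  0.223] [-0.19  0.42 -0.07  1.08  0.   -1.74]
1 [0.655 0.283 0.182] [ 0.31  0.59  0.08  0.97 -0.02 -1.4 ]
1 [0.655 0.283 0.086] [ 0.31  0.66 -0.03  0.77 -0.02 -1.4 ]
1 [0.565 0.271 0.086] [ 0.34  0.52 -0.29  0.65 -0.02 -1.37]
1 [0.563 0.271 0.079] [ 0.3   0.86  0.28  1.33  0.06 -1.41]
1 [0.569 0.271 0.12 ] [ 0.29  1.02  0.62  1.7   0.08 -1.44]
1 [0.661 0.238 0.182] [ 0.25  0.56  0.05  0.95 -0.01 -1.46]
1 [0.661 0.238 0.086] [ 0.25  0.64 -0.07  0.75 -0.01 -1.46]
1 [0.572 0.225 0.086] [ 0.26  0.5  -0.33  0.63 -0.01 -1.45]
1 [0.57  0.225 0.079] [ 0.24  0.84  0.24  1.31  0.03 -1.47]
1 [0.575 0.226 0.12 ] [ 0.23  0.99  0.57  1.67  0.05 -1.49]
1 [ 0.64  -0.29   0.169] [-0.5   0.9   0.62  1.54 -0.07 -1.83]
1 [ 0.603 -0.281  0.123] [-0.59  0.45 -0.34  0.53  0.09 -1.92]
1 [ 0.578 -0.275  0.136] [-0.66  0.3  -0.68  0.11  0.21 -1.95]
1 [ 0.54  -0.267  0.143] [-0.79  0.28 -1.09 -0.59  0.42 -1.96]
```

Run:
```python
from h import *
s=frame("scoop");G=SG(0)
p,q=objtool(s,.10,G); bot.move_pose([.5,0,.28],quat(DOWN))
K,E=cam("wrist");im=bot.camera("wrist")
s2,c=fit(SCOOP,[STAB],[(K,E,im)],s,.004,"gray");b2,c2=fit(BAR,[BTAB],[(K,E,im)],frame("bar"),.004,"gray");print(s2,c,b2,c2)
bot.set_gripper(.6); bot.move_pose(p,q)
p,q=objtool(s,.0045,G); print(bot.move_linear(p,.12,until_force=10))
bot.set_gripper(0,grasp_force=80); print(bot.read_gripper_width(),bot.read_finger_force(),bot.read_position(),p)
f0=bot.read_ft_force()
p[2]+=.1; bot.move_linear(p,.12); print(bot.read_ft_force()-f0,bot.read_clock())
im=bot.camera("scene");cv2.imwrite("pics/s1.png",cv2.resize(im[90:260,220:480],None,fx=2.5,fy=2.5)[:,:,::-1])
```

```text
[ 0.55542152 -0.04329111  0.02398157] 0.2985010609959817 [ 0.54799923  0.05794694 -0.07414282] 0.2601820974933493
True
0.0030304619779735224 3.5978700779378414 [ 0.59963821 -0.04332516  0.1045072 ] [ 0.59856117 -0.04284836  0.0778    ]
[-2.10003132  0.93939591 -6.65466225] 17.6917
```

View pics/s1.png

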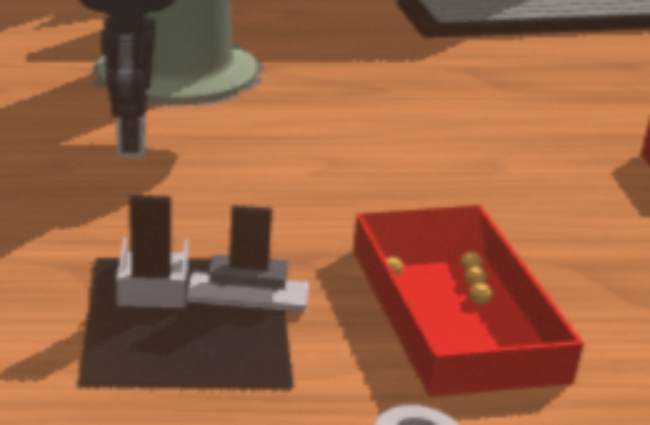

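The scene view shows the scoop still standing on the mat with the gripper shut above it. The grasp missed, probably because a finger tip landed on the tab top. I'll look again from the mat viewpoint.

Run:
```python
from h import *
bot.set_gripper(1.0)
bot.move_pose([.5,-.02,.2],quat(DOWN))
K,E=cam("wrist");im=bot.camera("wrist");pickle.dump((K,E,im),open("v2.pkl","wb"))
s2,c=fit(SCOOP,[STAB],[(K,E,im)],frame("scoop"),.004,"gray");print(s2,c)
a=cv2.resize(im,None,fx=3,fy=3,interpolation=cv2.INTER_CUBIC)[:,:,::-1].copy()
for p,col in((frame("scoop"),(255,255,0)),(s2,(0,255,0))):
    T=pose2(p[0],p[1],.004,p[2])
    for Q in SCOOP+[STAB]: cv2.polylines(a,[cv2.convexHull(np.round((proj(K,E,Q@T[:3,:3].T+T[:3,3])+.5)*3).astype(np.int32))],True,col,1)
u,v=(proj(K,E,[[.57,-.02,.03]])[0]*3).astype(int);print(u,v)
cv2.imwrite("pics/m2.png",a[max(0,v-300):v+300,max(0,u-400):u+400])
```

```text
[ 0.52298906 -0.0310173   0.06459941] 0.40956327424988614
833 356
```

View pics/m2.png

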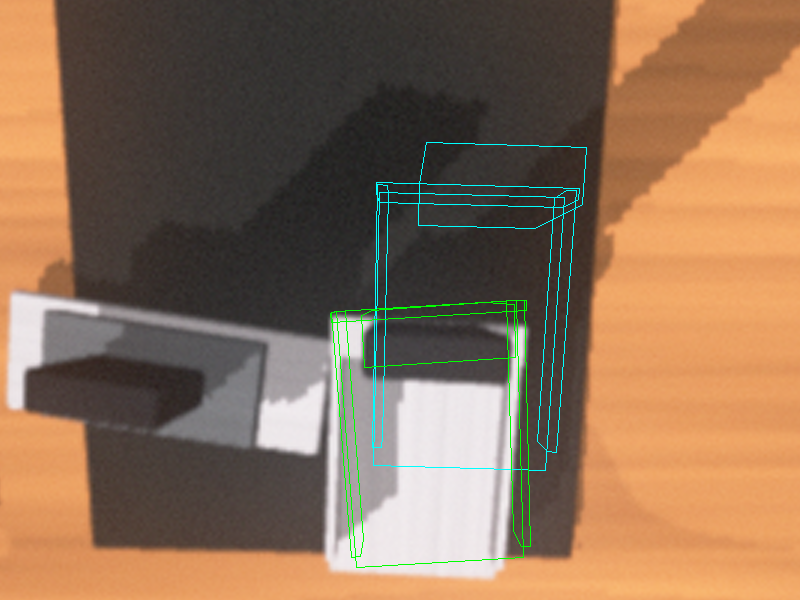

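It was knocked about 3 cm towards the robot and now leans by the bar, with lip corners at crop (331,571) and (494,577). The handle tab is in plain view, its base at about crop (365–505, 325–380). I'll measure it from these points.

Run:
```python
from h import *
K,E,im=pickle.load(open("v2.pkl","rb"))
W=lambda u,v,z:unproj(K,E,((433+u)/3-.5,(56+v)/3-.5),z)
l,r=W(331,571,.005),W(494,577,.005); d=l-r; yaw=np.arctan2(-d[0],d[1]); print(l,r,np.linalg.norm(d),yaw)
m=(l+r)/2; o=m+.046*np.array([np.cos(yaw),np.sin(yaw)]); p=np.array([o[0],o[1],yaw]); print(p)
# tighter refine, with the bar's region masked out of the picture
im2=im.copy(); bm=render(BAR+[BTAB],[],K,E,fit(BAR,[BTAB],[(K,E,im)],frame("bar"),.004,"gray")[0],.004,1); im2[cv2.dilate(bm,np.ones((3,3)))>0]=0
s2,c=fit(SCOOP,[STAB],[(K,E,im2)],p,.004,"gray");print("fit",s2,c)
a=cv2.resize(im,None,fx=3,fy=3,interpolation=cv2.INTER_CUBIC)[:,:,::-1].copy()
for q,col in((p,(255,255,0)),(s2,(0,255,0))):
    T=pose2(q[0],q[1],.004,q[2])
    for Q in SCOOP+[STAB]: cv2.polylines(a,[cv2.convexHull(np.round((proj(K,E,Q@T[:3,:3].T+T[:3,3])+.5)*3).astype(np.int32))],True,col,1)
cv2.imwrite("pics/m3.png",a[280:650,700:1100])
```

```text
[0.47318537 0.00654504] [ 0.47091028 -0.0545277 ] 0.061115101531651346 -0.03723496775779789
[ 0.51801594 -0.02570374 -0.03723497]
fit [ 0.51944043 -0.02884286 -0.0190145 ] 0.2524072771132777
```

View pics/m3.png

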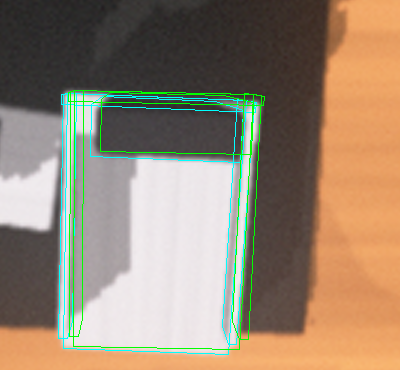

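Run:
```python
from h import *
P=pickle.load(open("p.pkl","rb"));P["scoop"]=np.array([.519,-.0268,-.03]);pickle.dump(P,open("p.pkl","wb"))
s=P["scoop"];G=SG(0)
bot.set_gripper(.7)
p,q=objtool(s,.07,G); bot.move_pose(p,q)
p,q=objtool(s,.005,G); print(bot.move_linear(p,.1,until_force=12),bot.read_position()-p)
bot.set_gripper(0,grasp_force=90); print(bot.read_gripper_width(),bot.read_finger_force())
f0=bot.read_ft_force(); p=bot.read_position()
p[2]+=.12; bot.move_linear(p,.12); print(bot.read_ft_force(),bot.read_ft_force()-f0,bot.read_moment(),bot.read_clock())
im=bot.camera("scene");cv2.imwrite("pics/s2.png",cv2.resize(im[90:260,220:480],None,fx=2.5,fy=2.5)[:,:,::-1])
```

```text
False [ 4.28219134e-04 -9.22611187e-05  4.64346882e-04]
0.12778842115694966 88.00343155860901
[-1.07142054 -0.07516105 -2.96210417] [ 2.1106049  -0.02954175 -9.47433735] [-0.04165904 -0.00391753 -0.02395122] 24.175
```

View pics/s2.png

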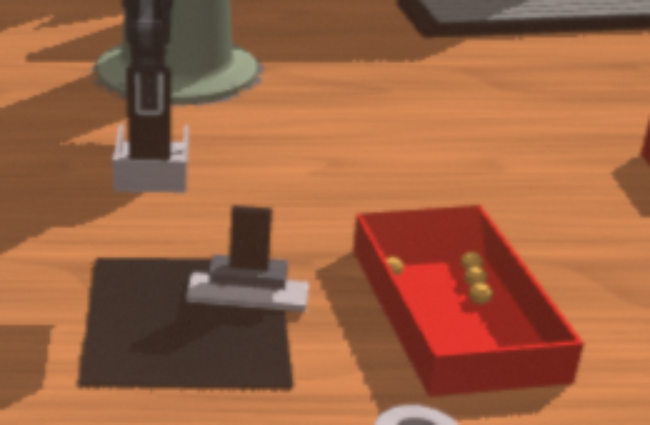

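The scoop is held level. Now the first sweep, on the three plugs at the +y side.

```bash
cat >> h.py <<'E'
def lin(pq,speed=.1,until=None): return bot.move_linear(pq[0],speed,rotation=pq[1],until_force=until)
def toL(f,lip,pitch,G,speed=.1,until=None): return lin(liptool(f,lip,pitch,G),speed,until)
def sweep(y,G):
    b=frame("bin"); zc=.004
    bot.move_pose(*liptool(b,(-.002,y,.10),-5,G)); toL(b,(-.002,y,.03),-5,G,.15); bot.wait(.2)
    z0=liptool(b,(-.002,y,.004),-5,G)[0][2]
    hit=toL(b,(-.002,y,-.004),-5,G,.03,4); zc=.004+bot.read_position()[2]-z0; print("floor",hit,zc,bot.read_ft_force())
    zc+=.0003
    toL(b,(-.080,y,zc),-5,G,.06); bot.wait(.1)
    hit=toL(b,(-.098,y,zc),-5,G,.03,18)
    p,q=liptool(b,(-.092,y,zc),-5,G); dx=np.dot(bot.read_position()-p,[np.cos(b[2]),np.sin(b[2]),0]); print("slope",hit,dx,bot.read_ft_force())
    return zc,-.092+dx
E
python3 - <<'E'
from h import *
G=SG(0); print(sweep(.023,G),bot.read_clock())
im=bot.camera("scene");a=im[160:260,345:460]
t=bot.camera("top")[170:330,90:210]
cv2.imwrite("pics/s3.png",np.hstack([cv2.resize(a,(460,400)),cv2.resize(t,(300,400))])[:,:,::-1])
E
```

```text
floor True 0.004659099735441097 [-0.72139071  0.60069953  4.77907556]
slope False -0.0017148623838192764 [12.37942847  1.28551201  0.45387089]
(np.float64(0.004959099735441097), np.float64(-0.09371486238381928)) 29.3667
```

View pics/s3.png

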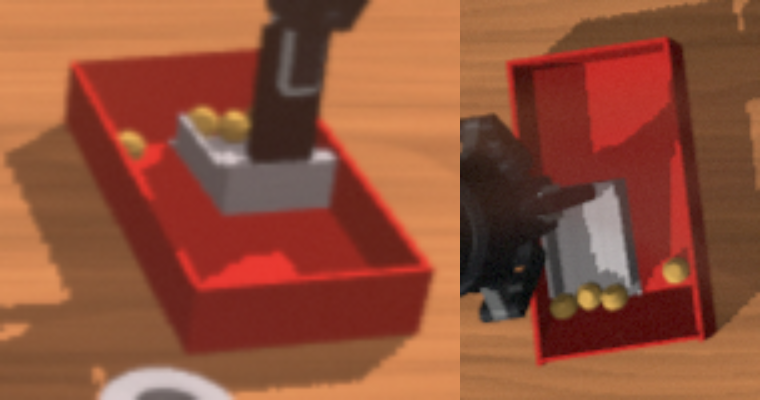

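The three plugs are lined up on the lip, leaning on the slope. Next I'll ride up the slope while tilting back.

```bash
cat >> h.py <<'E'
def rise(y,G,z0,x0=-.095,speed=.05):
    b=frame("bin")
    for k in range(1,8):
        h=.036*k/7; toL(b,(x0-h/np.tan(np.radians(50))*.97,y,z0+h),-5+(k/7)*27,G,speed)
    print("top",bot.read_ft_force())
    toL(b,(x0-.028,y,z0+.050),30,G,.05); bot.wait(.4)
    toL(b,(x0-.02,y,z0+.10),30,G,.08); bot.wait(.3)
E
python3 - <<'E'
from h import *
G=SG(0); b=frame("bin"); rise(.023,G,.005); print(bot.read_clock(),bot.read_ft_force())
im=bot.camera("scene");a=im[130:260,320:460]
t=bot.camera("top")[170:330,90:210]
cv2.imwrite("pics/s4.png",np.hstack([cv2.resize(a,(430,400)),cv2.resize(t,(300,400))])[:,:,::-1])
E
```

```text
top [10.19776926  3.62242881 10.65504415]
33.0583 [ 0.18836889  0.02193679 -3.60148549]
```

View pics/s4.png

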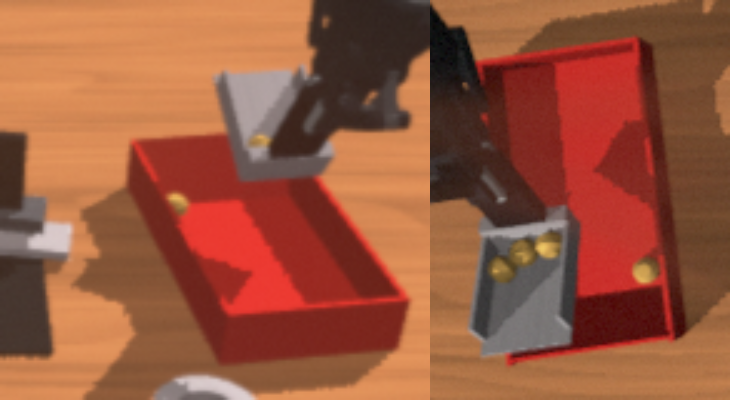

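All three plugs sit at the back of the scoop. I'll carry them to the tray and pour.

```bash
cat >> h.py <<'E'
def pour(G,x=-.01):
    t=frame("tray"); f=lambda z,p:liptool(t,(x,0,z),p,G)
    bot.move_pose(*f(.16,18)); lin(f(.075,12),.1); lin(f(.05,0),.05); lin(f(.034,-12),.05)
    for p in(-17,-22,-27,-32,-38,-45): lin(f(.031,p),.04); bot.wait(.25)
    bot.wait(.3)
E
python3 - <<'E'
from h import *
G=SG(0); b=frame("bin"); toL(b,(-.11,.023,.17),22,G,.12); pour(G); print(bot.read_clock(),bot.read_ft_force())
im=bot.camera("scene");a=im[130:260,110:250]
t=bot.camera("top")[190:320,370:480]
cv2.imwrite("pics/s5.png",np.hstack([cv2.resize(a,(430,400)),cv2.resize(t,(340,400))])[:,:,::-1])
E
```

```text
42.1833 [ 0.13112784 -0.49969728 -2.53259389]
```

View pics/s5.png

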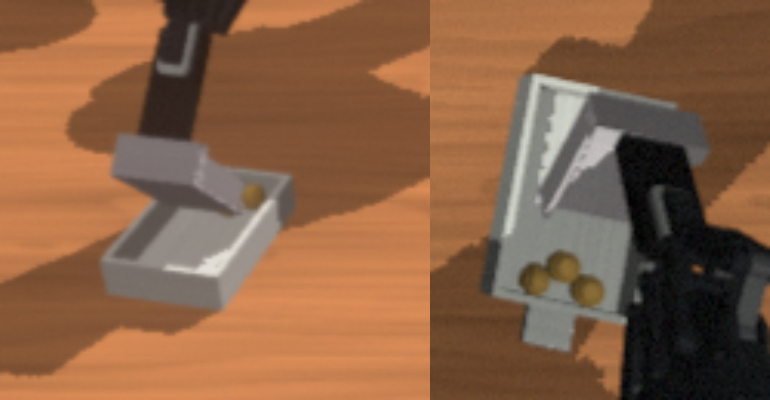

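Three plugs are flat in the tray. Second sweep for the last plug.

Run:
```python
from h import *
G=SG(0); t=frame("tray"); toL(t,(0,0,.10),-30,G,.12); toL(t,(0,0,.16),0,G,.12)
z,x=sweep(-.023,G); rise(-.023,G,z); print(bot.read_clock(),bot.read_ft_force())
im=bot.camera("scene");a=im[130:260,320:460]
t=bot.camera("top")[170:330,90:210]
cv2.imwrite("pics/s6.png",np.hstack([cv2.resize(a,(430,400)),cv2.resize(t,(300,400))])[:,:,::-1])
```

```text
floor True 0.005444311719979875 [ 0.15669825 -0.57530165  4.07828903]
slope False -0.002398948959336684 [8.83578383 0.28048882 0.31612209]
top [ 8.52441995  2.44217223 10.37885466]
53.375 [ 0.13451747 -0.0256913  -2.24793112]
```

View pics/s6.png

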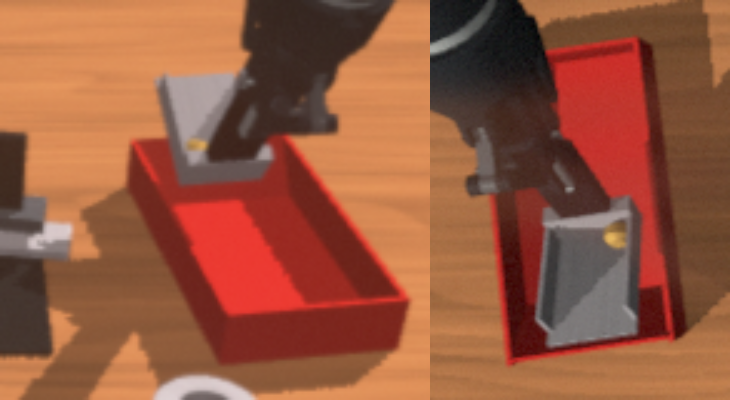

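Both plugs groups are out; the bin is empty and the last plug is in the scoop. I'll pour it, then stand the scoop on the mat.

Run:
```python
from h import *
G=SG(0); b=frame("bin"); toL(b,(-.11,-.023,.17),22,G,.12); pour(G,.02)
t=frame("tray"); toL(t,(.02,0,.10),-30,G,.12); toL(t,(.02,0,.16),0,G,.12)
s=(.540,-.052,0.); bot.move_pose(*objtool(s,.06,G)); lin(objtool(s,.015,G),.1); bot.wait(.2)
p,q=objtool(s,-.002,G); print(bot.move_linear(p,.02,until_force=4),bot.read_position()-p)
bot.set_gripper(.5); p=bot.read_position(); p[2]+=.1; bot.move_linear(p,.15); print(bot.read_clock(),bot.read_ft_force())
bot.move_pose([.5,-.02,.28],quat(DOWN))
K,E=cam("wrist");im=bot.camera("wrist");pickle.dump((K,E,im),open("v3.pkl","wb"))
b2,c2=fit(BAR,[BTAB],[(K,E,im)],frame("bar"),.004,"gray");print(b2,c2,fit(SCOOP,[STAB],[(K,E,im)],s,.004,"gray"))
P=pickle.load(open("p.pkl","rb"));P["bar"]=b2;pickle.dump(P,open("p.pkl","wb"))
a=cv2.resize(im,None,fx=1.6,fy=1.6)[:,:,::-1].copy(); T=pose2(b2[0],b2[1],.004,b2[2])
for Q in BAR+[BTAB]: cv2.polylines(a,[cv2.convexHull(np.round((proj(K,E,Q@T[:3,:3].T+T[:3,3])+.5)*1.6).astype(np.int32))],True,(255,255,0),1)
cv2.imwrite("pics/m4.png",a[:380,96:896])
print([(np.round(d["bbox"]).tolist(),round(d["confidence"],2)) for d in bot.search_frame("wrist","plug0")])
```

```text
True [3.27558972e-04 2.41566602e-05 7.78401898e-03]
67.775 [-0.64820589 -0.37038668 -0.18004226]
[ 0.54591339  0.06036015 -0.14966118] 0.43258211813227276 (array([ 0.54241099, -0.05143654, -0.007627  ]), np.float64(0.3184298619709268))
[([461.0, 174.0, 18.0, 11.0], 0.77), ([437.0, 163.0, 16.0, 19.0], 0.71), ([472.0, 162.0, 21.0, 18.0], 0.52), ([453.0, 161.0, 16.0, 15.0], 0.49)]
```

View pics/m4.png

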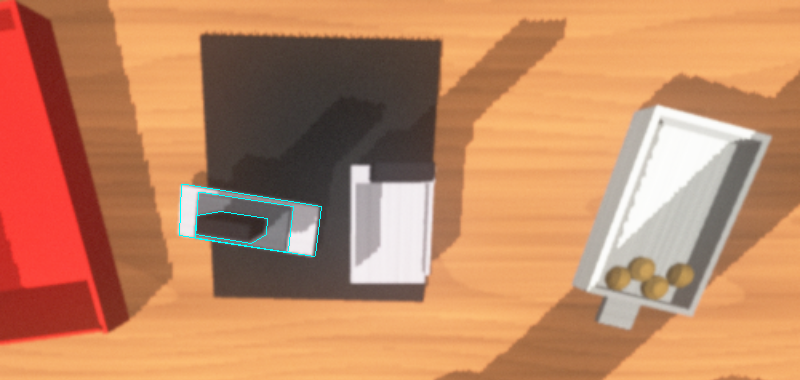

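The view shows four plugs lying flat at the lug end of the tray, the scoop upright on the mat, and the bar fit overlapping well. Next I'll pick up the bar.

```bash
cat >> h.py <<'E'
GB=SG(0,.075,0.)
def barp(f,x,z,y=0.):
    F=pose2(f[0],f[1],0,f[2]);o=F@[x,y,0,1]; return objtool((o[0],o[1],f[2]),z,GB)
def force(n=8): return np.mean([bot.read_ft_force() for _ in range(n) if bot.wait(.02) is None],0)
E
python3 - <<'E'
from h import *
b=frame("bar"); t=frame("tray")
for x in(-.072,.072):
    for z in(.025,.12): assert bot.solve_ik(*barp(t,x,z)) is not None
bot.set_gripper(.6); bot.move_pose(*objtool(b,.06,GB)); bot.wait(.2)
p,q=objtool(b,.005,GB); print(bot.move_linear(p,.06,until_force=15),bot.read_position()-p)
bot.set_gripper(0,grasp_force=80); print(bot.read_gripper_width(),bot.read_finger_force(),force())
p=bot.read_position();p[2]+=.12; bot.move_linear(p,.12); print(force())
bot.move_pose(*barp(t,-.07,.10)); lin(barp(t,-.07,.045),.08); bot.wait(.3); f0=force()
hit=lin(barp(t,-.07,.022),.015,2.5); zc=bot.read_position()[2]-barp(t,-.07,0)[0][2]; print(hit,"zc",zc,f0,force(),bot.read_moment(),bot.read_clock())
pickle.dump((zc,f0),open("c.pkl","wb"))
E
```

```text
False [ 3.85424582e-04 -1.05038021e-06  3.59210204e-04]
0.13514485353565447 77.79448986053467 nan
nan
True zc 0.030334469029668736 nan nan [-0.25998821 -0.34790526 -0.03010338] 77.4
  return _methods._mean(a, axis=axis, dtype=dtype,
  ret = ret.dtype.type(ret / rcount)
```

```bash
cat >> h.py <<'E'
def force(n=8):
    L=[]
    for _ in range(n): bot.wait(.02); L.append(bot.read_ft_force())
    return np.mean(L,0)
E
python3 - <<'E'
from h import *
t=frame("tray"); zc,_=pickle.load(open("c.pkl","rb"))
lin(barp(t,-.07,zc+.006),.03); bot.wait(.3); f0=force()
z=zc-.0045; lin(barp(t,-.07,z),.015); bot.wait(.2); f=force()-f0; zz=bot.read_position()[2]-barp(t,-.07,0)[0][2]
print(f0,f,zz,bot.read_moment()); pickle.dump((zc,f0,z),open("c.pkl","wb"))
E
```

```text
[-0.07024562 -0.13319803 -2.12134496] [-1.31590377  0.71213621  5.78416711] 0.025922976785101186 [0.07047262 0.21598419 0.02254283]
```

Run:
```python
from h import *
t=frame("tray"); zc,f0,z=pickle.load(open("c.pkl","rb")); F1=5.6
for x in np.arange(-.05,.0701,.02):
    lin(barp(t,x,z),.022); f=bot.read_ft_force()-f0; zz=bot.read_position()[2]-barp(t,x,0)[0][2]
    print(round(x,3),np.round(f,1),round(zz,4))
    if abs(f[2]-F1)>1.2: z+=np.clip((f[2]-F1)/350*.4,-.001,.001)
bot.wait(.3); print(bot.read_clock())
lin(barp(t,.07,.11),.06)
K,E=cam("top");im=bot.camera("top");cv2.imwrite("pics/t9.png",im[:,:,::-1])
print([(np.round(d["bbox"]).tolist(),round(d["confidence"],2)) for d in bot.search_frame("top","plug0")])
```

```text
-0.05 [-1.8  0.1  5.8] 0.0259
-0.03 [-2.1  1.1  6.8] 0.026
-0.01 [-2.1  0.3  6.2] 0.027
0.01 [-2.3  0.4  5.1] 0.0269
0.03 [-2.4  0.3  5.6] 0.027
0.05 [-2.1  1.4  5.6] 0.0269
0.07 [-2.7 -0.2  5.5] 0.0269
87.1
[([416.0, 283.0, 11.0, 8.0], 0.66), ([423.0, 277.0, 9.0, 6.0], 0.6), ([409.0, 269.0, 9.0, 12.0], 0.57), ([398.0, 275.0, 10.0, 13.0], 0.48), ([286.0, 237.0, 37.0, 46.0], 0.3)]
```

Run:
```python
from h import *
K,E=cam("top"); print(proj(K,E,[[.54,-.052,.015]]))
s=(.640,.03,0.); bot.move_pose(*objtool(s,.08,GB)); lin(objtool(s,.015,GB),.1); bot.wait(.3)
p,q=objtool(s,-.002,GB); print(bot.move_linear(p,.02,until_force=2),bot.read_position()-p)
bot.set_gripper(.5); p=bot.read_position(); p[2]+=.12; bot.move_linear(p,.12)
bot.move_pose([.5,-.02,.28],quat(DOWN))
K,E=cam("wrist");im=bot.camera("wrist")
print("bar",fit(BAR,[BTAB],[(K,E,im)],s,.004,"gray"),"scoop",fit(SCOOP,[STAB],[(K,E,im)],(.541,-.052,0),.004,"gray"))
t=frame("tray")
for n in("plug0","bin","scoop","bar","tray"):
    for d in bot.search_frame("wrist",n):
        b=d["bbox"]; w=unproj(K,E,(b[0]+b[2]/2,b[1]+b[3]/2),.013); e=w-t[:2];c,s_=np.cos(t[2]),np.sin(t[2])
        print(n,round(d["confidence"],2),np.round(b),"in tray",np.round([c*e[0]+s_*e[1],-s_*e[0]+c*e[1]],3))
bot.wait(1);print(bot.read_clock())
cv2.imwrite("pics/end.png",im[:,:,::-1])
```

```text
[[304.53531975 260.72882679]]
True [-1.35133701e-04  2.00744252e-05  6.14853843e-03]
bar (array([0.63988125, 0.03108626, 0.00693015]), np.float64(0.2883877717075439)) scoop (array([ 0.54520824, -0.0510938 ,  0.02197832]), np.float64(0.31629114127563795))
plug0 0.67 [475. 161.  18.  17.] in tray [-0.038 -0.03 ]
plug0 0.64 [438. 166.  15.  15.] in tray [-0.055  0.016]
plug0 0.61 [461. 174.  20.  12.] in tray [-0.056 -0.02 ]
plug0 0.57 [451. 161.  18.  15.] in tray [-0.045  0.   ]
bin 0.75 [  2.   1. 137. 218.] in tray [-0.086  0.502]
bin 0.35 [186.  22. 152. 168.] in tray [-0.027  0.27 ]
scoop 0.97 [275. 103.  56.  73.] in tray [-0.056  0.21 ]
bar 0.74 [191.  35.  89.  40.] in tray [0.022 0.313]
tray 0.68 [279.  99.  55.  76.] in tray [-0.051  0.206]
tray 0.55 [417.  67. 125. 142.] in tray [-0.003 -0.009]
tray 0.29 [441. 163.  13.  17.] in tray [-0.053  0.015]
95.775
```

All four plugs are in the tray, and the bar and scoop stand on the mat, so I'm handing in.

```bash
python3 -c "
from cell import bot
print(bot.close_job())"
```

```text
the job is handed in; nothing more can be done
None
```

I handed the job in at about 96 s: all four plugs are in the tray and levelled with one full pass from the lug end to the plain end at about 4 mm of foot travel, and the scoop and bar stand upright on the mat. My first try at the scoop missed, with a light touch on it or its handle; it was found about 3 cm aside against the bar, so I re-measured it and picked it up cleanly.

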